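# Press the keyed camera post home in the slider's carriage

### The job

First slide the carriage of the camera slider along its rail, by its orange tab, to the red bumper. Then take the keyed post out of its wooden holder, put it in the socket on the carriage, turn it until its key slips into the keyway, and push it down against the spring until its black collar sits on the socket with the carriage still at the bumper. Finish while still gripping the post and holding it pressed fully home, as for doing up the locking screw (let go and the spring lifts it again); leave the mouse, the camera, the lens and the film can where they are.

Things in the scene. Friction and masses are not known exactly. Their poses are not given: they have to be found in the camera images.
- slider_rail: Desktop camera slider, fixed to the desk, 78 x 304 mm: two steel rods between black end blocks 32 mm high. Origin on the desk under the rail's middle; its y axis runs along the rods towards the end with the red bumper, z up. It carries the carriage.
- carriage (a joint): Position of the aluminium carriage along the rail's +y, in m: 0 at the end away from the bumper, 0.140 at the stop, where the plate's front edge meets the red bumper. It slides with about 3 N of friction and stays where it is left.
- socket (a point): Centre of the mouth of the round upright socket on the carriage, 82 mm above the desk; axes parallel to the rail's (z up). Outer diameter 52 mm, bore 22 mm, 46 mm tall on the carriage's plate, whose top is 36 mm above the desk, 72 mm wide, from 70 mm behind to 34 mm ahead of the socket's axis along y.
- keyway (a point): Point at mouth height on the keyway, 14 mm from the socket's axis towards -x. The keyway is the bore's one slot, 8.5 mm wide, reaching 17 mm from the axis, along the whole depth, marked by an orange stripe on the socket's rim and wall. Axes as the socket's.
- spring (a point): Middle of the brass spring plate in the bore as it stands unpressed, 32 mm below the mouth (the point does not move with the plate). The plate can be pressed down 12 mm: 4 N at first, 9 N at the 10 mm where the post's collar meets the mouth.
- tab (a point): Middle of the top edge of the upright orange push tab on the carriage, 72 mm above the desk, 55 mm behind the socket's axis (towards the rail's -y). The tab is 12 mm thick along the rail's y, 30 mm wide along x and stands 36 mm above the plate. Axes parallel to the rail's.
- holder: Block of light wood, 66 x 66 x 48 mm, fixed to the desk, with a round hole 35 mm wide and 46 mm deep in which the post hangs on its collar. Origin at the centre of its underside. A tall shelf unit stands right of the desk, close to where the arm may start: move away from it (towards the base and to the left) first.
- post: Keyed mounting post, about 0.12 kg, upright in the holder. Origin at the centre of its lower tip, z up along the steel shaft, x towards the key. Shaft 20 mm in diameter, 42 mm long below the collar, tapered over the lowest 5 mm; black collar 44 mm in diameter from 42 to 48 mm above the tip. Home, its tip is 42 mm below the socket's mouth and its x points along the socket's -x.
- key (a point): Lower outer edge of the post's brass key, 12 mm above the tip, 15 mm from the axis (+x). The key is 6 mm wide and runs from 12 to 40 mm above the tip, so a post that is turned wrongly stops 12 mm deep in the bore. Axes as the post's.
- grip (a point): Middle of the post's grey grip block, 63 mm above the tip. The block reaches from 48 to 78 mm, is 14 mm thick along the post's y (grip it across this) and 34 mm wide along x, with an orange stripe on the key's side; a brass screw stud 8 mm tall stands on top. Axes as the post's.
- mouse: Black computer mouse, 104 x 57 x 36 mm, bystander; origin at the centre of its underside.
- camera: Black camera, 97 x 142 x 101 mm, bystander; origin at the centre of its underside.
- spare_lens: Black camera lens standing upright, 68 mm in diameter, 71 mm tall, bystander; origin at the centre of its underside.
- film_can: White film can with an orange lid, 34 mm in diameter, 52 mm tall, bystander; origin at the centre of its underside.
There are look-alikes about, which are no part of the job. Leave any blue or purple look-alike of the post alone.

How it is judged:
By the outcome, as a careful person would: the job done as asked, in the order asked, and still so for the second after the job is handed in, while the arm keeps its last pose, push and grip.
It also fails if it takes over 64 s, if anything falls off the work surface, if the arm or the gripper's body presses on something with over 40 N, if the wrist force passes 120 N, or if a joint passes its speed limit or range.

### The arm

A 6-joint arm with a two-finger parallel gripper is mounted at the origin on a cart in front of the work surface, level with it; the furniture and walls round the work are solid. World frame = base frame: x ahead of the robot, y to its left, z up, the work surface at z = 0. Lengths are in mm, angles in rad, forces in N, time in s.
With the tool pointing down it reaches from about 325 to 875 mm from the base axis. Payload 4.4 kg.
Tool frame: the origin (TCP) lies at the very end of the fingers, on their centre line; the grasp point (between the pads) lies 19 mm behind it; z points along the fingers, y is the line along which they close (so a half turn about z gives the same grasp; the last joint's range is limited). The gripper opens to 85 mm and grips with 20 to 120 N. Pads are 22 mm wide; open, the fingers measure 114 mm over their backs; the gripper's body (76 mm by 85 mm) begins 54 mm behind the grasp point. The pads swing forward as they close: fully open they stand 13 mm farther back than shut.
Start: joints at [1.101, 0.207, 1.542, -0, 1.393, -0.15], TCP at [180.23, 546.026, 231.282] pointing down, gripper open.
Joint ranges: [-2.73, 2.73], [-0.86, 2.22], [0.23, 2.46], [-1.11, 4.25], [0.08, 2.63], [-2.82, 2.82]. Speed limits (rad/s): [2.79, 2.79, 3.14, 3.14, 3.14, 3.14].

### API

Orientations are given as a unit quaternion [x, y, z, w].
In Python, from bench import sensors, imaging, robot gives the robot as it stands.
- The arm moves only by the shell command python3 -m jog 'ROWS'. ROWS is JSON, a list of rows, each a list of 7 numbers: the finger opening in mm, from 0 to 85.4, then the shift along the world's x, y, z in units of 40 mm (1.0 is 40 mm), then the turn, a rotation vector about the world's x, y, z in units of 8 degrees (1.0 is 8 degrees). A call has exactly 8 rows; each row shifts and turns the commanded pose from where the row before left it; what a row does not reach is not made up. A row lasts 1/10 s, in which the tool goes at most 50 mm and 8.59 degrees, less where a joint would pass 70% of its speed; a pose out of reach is approached as far as the arm can. A call is refused whole if a number of a shift passes 1 or a number of a turn 1, either way. A call with a gripper value outside its range is refused whole. The fingers move at their own pace and stop on an object; the grip force is fixed at half the most. Time passes only in rows, so rows that do not move let the fingers close, or fill a call up. It gives the time, the measured TCP pose, the force, the opening and the grip force at its end, in the units of the state.
- sensors.sense(): the state, without advancing time (a new reading comes with each control period).
- imaging.capture(name): name is "scene" or "top" or "wrist"; returns a dict with "img" (384x512x3 uint8, red, green, blue), "range_z" (384x512 float32, mm along the optical axis (not along the pixel's ray), 0 where there is no reading), "camera_matrix" (3x3 intrinsics, pixels), "k1" (the pictures are not rectified: a ray, as slopes to the right and down, at radius r is drawn at 1 + k1 r^2 times it, then the intrinsics apply), "origin" and "orientation" of the camera in the world. Camera axes: x right, y down, z forward; pixel columns grow to the right and rows downward; lengths in mm; the calibration is good to about 2 mm. A picture is of the moment at which its call begins.
- robot.job_done(): hands the job in; it is judged then, once.
The state is a dict: "time": time; "joints": joint angles; "joint_velocities": joint speeds; "joint_efforts": joint torques, N m; "tcp_pos": TCP position; "orientation": TCP orientation; "ft_force": force on the tool from outside, world axes, zero at the start; "torque": the same for the moment, N m; "opening": finger opening in mm; "grasp_force": force on a finger pad.
Only numpy, scipy, OpenCV 4.12 (cv2) and the standard library are available. Lean on these libraries where they do the work, as an engineer would, in place of code of your own. Each camera call takes 0.05 s, during which the arm holds its last target. There are 200 camera calls.

## Working session

There is one attempt and no reset: what is moved stays moved. The work goes in short steps, Python scripts to look and compute and a shell command to move; the robot and the scene stay as the last step left them, time stands still between calls to the robot, and variables do not carry over. Pictures are saved under pics/ and viewed, at most 13 in all, crops included, and the job is handed in when it is done.

```bash
mkdir -p pics; ls; cat > h.py <<'E'
import numpy as np, cv2, pickle
from scipy.spatial.transform import Rotation as R
from bench import sensors, imaging, robot
def cap(n):
    c=imaging.capture(n); pickle.dump(c,open(f'pics/{n}.pkl','wb')); return c
def save(c,f): cv2.imwrite(f,cv2.cvtColor(c['img'],cv2.COLOR_RGB2BGR))
def rays(c,uv):
    K=np.array(c['camera_matrix']); uv=np.atleast_2d(np.array(uv,float))
    d=(uv-[K[0,2],K[1,2]])/[K[0,0],K[1,1]]; s=d.copy()
    for _ in range(20): s=d/(1+c['k1']*(s**2).sum(1,keepdims=True))
    v=np.c_[s,np.ones(len(s))]
    return np.array(c['origin'],float), R.from_quat(c['orientation']).apply(v)
def onplane(c,uv,z):
    o,d=rays(c,uv); return o+d*((z-o[2])/d[:,2])[:,None]
def bydepth(c,uv):
    o,d=rays(c,uv); uv=np.atleast_2d(uv).astype(int)
    return o+d*c['range_z'][uv[:,1],uv[:,0]][:,None]
E
python3 - <<'E'
from h import *
for n in('scene','top'):
    c=cap(n); save(c,f'pics/{n}0.png'); print(n,c['origin'],c['orientation'],c['camera_matrix'],c['k1'])
print(sensors.sense())
E
```

```text
pics
scene [-217.08224377 -423.41452197  996.87122476] [ 0.83126002 -0.41092403  0.17230231 -0.33235543] [[460.20843741   0.         252.84200143]
 [  0.         460.20843741 190.11895904]
 [  0.           0.           1.        ]] 0.047229444441356856
top [ 309.51300285  115.53693972 1060.53645388] [-0.66565642  0.73920186 -0.07481674  0.06988993] [[385.55077223   0.         256.76063398]
 [  0.         385.55077223 192.55184042]
 [  0.           0.           1.        ]] -0.046194145392960656
{'time': 0.1, 'joints': array([ 1.10149878e+00,  2.07362701e-01,  1.54282705e+00,  1.62999798e-06,
        1.39349657e+00, -1.50474503e-01]), 'joint_velocities': array([-0.00069574, -0.00170422, -0.00173907,  0.00117778, -0.00123357,
       -0.00042383]), 'joint_efforts': array([-4.03701597e-04, -3.84092152e+01, -2.92548376e+01, -3.30241173e-04,
        4.82226518e-03,  4.49484162e-06]), 'tcp_pos': array([179.91468789, 545.40306939, 230.21845436]), 'orientation': array([ 1.58737276e-01,  9.87320303e-01, -9.96728324e-04, -3.19996432e-04]), 'ft_force': array([ 0.23467272,  0.29588925, -0.76542795]), 'torque': array([-0.03749984, -0.01075099, -0.06694012]), 'grasp_force': 0.0, 'opening': 85.20584669157398}
```

View pics/scene0.png

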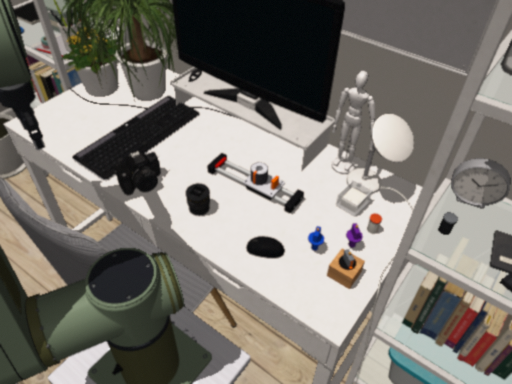

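View pics/top0.png

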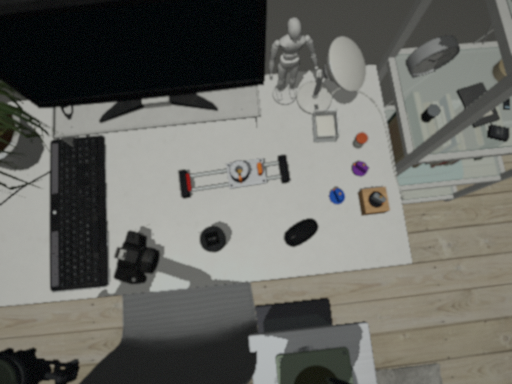

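The scene view shows the bumper at (218,160), socket (259,170), tab (275,182) and the post in its holder (347,262). In the top view they are at (186,183), (240,171), (260,168) and (375,199). Next I'll measure them.

```bash
cat > m.py <<'E'
from h import *
def load(n): return pickle.load(open(f'pics/{n}.pkl','rb'))
if __name__=='__main__':
    t=load('top'); s=load('scene')
    for c,n,boxes in((t,'top',[(170,140,300,205),(325,180,395,220)]),(s,'scene',[(200,145,310,215),(320,240,370,290)])):
        for (a,b,e,f) in boxes:
            im=c['img'][b:f,a:e]; hsv=cv2.cvtColor(im,cv2.COLOR_RGB2HSV)
            m=((hsv[...,0]<16)|(hsv[...,0]>172))&(hsv[...,1]>130)&(hsv[...,2]>70)
            k,l,st,ce=cv2.connectedComponentsWithStats(m.astype(np.uint8))
            for i in range(1,k):
                if st[i,4]>3:
                    uv=ce[i]+[a,b]; px=im[l==i].mean(0).astype(int)
                    print(n,uv.round(1),st[i,4],px,'depth',bydepth(c,uv)[0].round(0),'z72',onplane(c,uv,72)[0].round(0),'z82',onplane(c,uv,82)[0].round(0))
    crops=[cv2.resize(c['img'][b:b+70,a:a+130],(780,420),interpolation=cv2.INTER_CUBIC)[:, :] for c,a,b in((t,170,140),)]
    A=cv2.resize(t['img'][140:210,170:300],(780,420),interpolation=3)[:300]
    B=cv2.resize(s['img'][145:215,200:310],(471,300),interpolation=3)
    C=cv2.resize(s['img'][235:290,320:377],(309,300),interpolation=3)
    o=np.vstack([A,np.hstack([B,C])]); cv2.imwrite('pics/crop0.png',o[...,::-1])
E
python3 m.py
```

```text
top [259.5 168.1] 38 [162  95  47] depth [579.  84.  76.] z72 [580.  84.  72.] z82 [577.  84.  82.]
top [187.9 181.9] 69 [118  31  28] depth [572. 282.  32.] z72 [562. 276.  72.] z82 [559. 274.  82.]
top [240.2 179.2] 13 [119  70  39] depth [553. 137.  78.] z72 [555. 137.  72.] z82 [552. 137.  82.]
scene [220. 162.] 60 [132  15  12] depth [566. 280.  33.] z72 [535. 251.  72.] z82 [526. 244.  82.]
scene [253.8 176.6] 41 [122  58  28] depth [553. 139.  65.] z72 [547. 135.  72.] z82 [538. 129.  82.]
scene [274.4 182. ] 70 [163  76  23] depth [568.  77.  68.] z72 [565.  75.  72.] z82 [557.  70.  82.]
scene [344.8 270.6] 599 [150 105  63] depth [ 440. -225.   48.] z72 [ 424. -230.   72.] z82 [ 417. -232.   82.]
```

View pics/crop0.png

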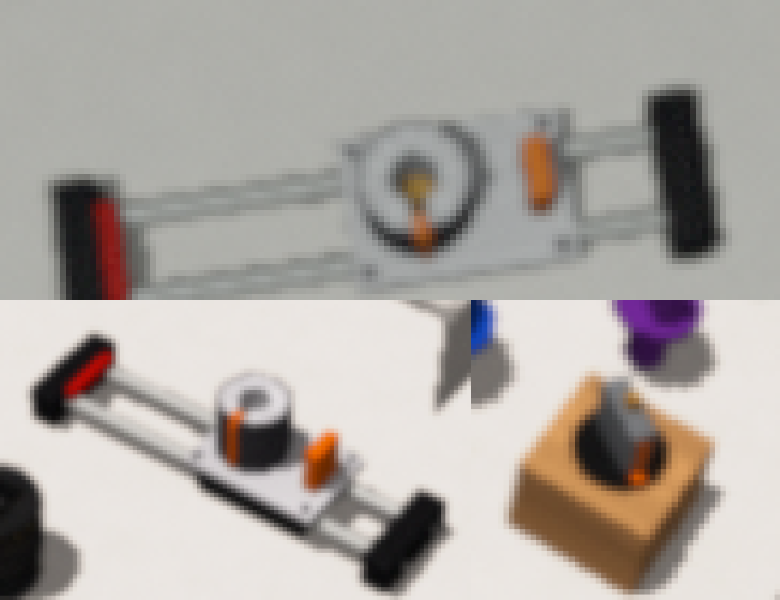

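The crop shows the keyway stripe facing the robot (crop (423,235)). The tab is at crop (540,170), the bumper on the left, and the post's orange stripe faces the scene view's lower right. I'll move over the rail and use the wrist camera for precision.

```bash
python3 -m jog '[[20,0.6,-1,0.3,0,0,0],[20,0.6,-1,0.3,0,0,0],[20,0.6,-1,0.3,0,0,0],[20,0.6,-1,0,0,0,0],[20,0.6,-1,0,0,0,0],[20,0.6,-1,0,0,0,0],[20,0.6,-1,0,0,0,0],[20,0.6,-1,0,0,0,0]]'
python3 -m jog '[[20,0.7,-0.9,0,0,0,0],[20,0.7,-0.9,0,0,0,0],[20,0.7,-0.6,0,0,0,0],[20,0.7,0,0,0,0,0],[20,0,0,0,0,0,0],[20,0,0,0,0,0,0],[20,0,0,0,0,0,0],[20,0,0,0,0,0,0]]'
python3 - <<'E'
from h import *
c=cap('wrist'); save(c,'pics/wrist0.png'); print(c['origin'],c['orientation'],c['camera_matrix'],c['k1'])
s=sensors.sense(); print(s['tcp_pos'],s['time'])
E
```

```text
time: 0.9
tcp_pos: [372.5, 224.2, 267.0]
orientation: [0.159, 0.987, -0.0, -0.0]
ft_force: [1.0, 0.4, -0.5]
opening: 19.9
grasp_force: 0.0
time: 1.7
tcp_pos: [483.2, 130.6, 267.2]
orientation: [0.158, 0.987, -0.0, -0.0]
ft_force: [0.2, -0.4, -0.1]
opening: 20.3
grasp_force: 0.0
[413.92505726 152.34608767 410.47500908] [0.80218336 0.57998807 0.08327272 0.11481009] [[272.13586143   0.         254.73123529]
 [  0.         272.13586143 190.82445446]
 [  0.           0.           1.        ]] -0.028037751196986982
[483.38867358 130.59336942 267.35338036] 1.75
```

View pics/wrist0.png

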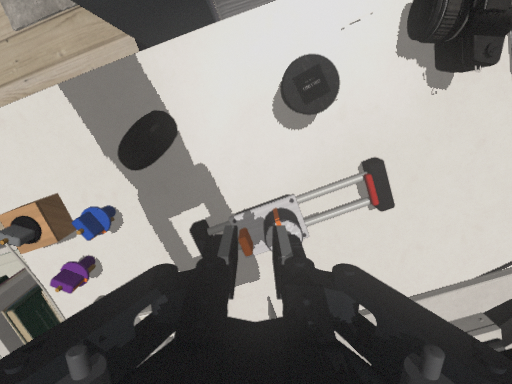

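The wrist view shows the tab (246,242), keyway stripe (278,216), bumper (374,188), rear block (200,238) and the post (20,232) at the left edge. Now to compute positions.

```bash
python3 - <<'E'
from h import *
from m import load
w=load('wrist'); t=load('top')
# black end blocks in top view
g=t['img'].max(2)
for nm,(a,b,e,f) in dict(bump=(172,160,205,205),rear=(270,145,300,190)).items():
    m=(g[b:f,a:e]<60)|((t['img'][b:f,a:e,0]>80)&(t['img'][b:f,a:e,1]<60))
    k,l,st,ce=cv2.connectedComponentsWithStats(m.astype(np.uint8)); i=1+st[1:,4].argmax()
    p=np.argwhere(l==i)[:,::-1]+[a,b]; q=onplane(t,p,32)
    r=cv2.minAreaRect(q[:,:2].astype(np.float32)); print(nm,st[i,4],q.mean(0).round(1),r)
# orange/red blobs in wrist
hsv=cv2.cvtColor(w['img'],cv2.COLOR_RGB2HSV)
m=((hsv[...,0]<16)|(hsv[...,0]>172))&(hsv[...,1]>130)&(hsv[...,2]>60)
k,l,st,ce=cv2.connectedComponentsWithStats(m.astype(np.uint8))
for i in range(1,k):
    if st[i,4]>15 : print(ce[i].round(1),st[i],w['img'][l==i].mean(0).astype(int),bydepth(w,ce[i])[0].round(0),'z72',onplane(w,ce[i],72)[0].round(0),'82',onplane(w,ce[i],82)[0].round(0))
# socket rim by depth: top view points with height ~82
uv=np.array([(u,v) for v in range(150,195) for u in range(215,285)])
for c,uv in((t,uv),(w,np.array([(u,v) for v in range(190,262) for u in range(215,315)]))):
    P=bydepth(c,uv); 
    for lo,hi in((76,90),(64,78)):
        k=(P[:,2]>lo)&(P[:,2]<hi)&(abs(P[:,0]-575)<60)&(P[:,1]<200)&(P[:,1]>60); q=P[k]; 
        if k.sum()>5: print(lo,k.sum(),q.mean(0).round(1),cv2.minEnclosingCircle(q[:,:2].astype(np.float32)))
E
```

```text
bump 225 [568.6 290.6  32. ] ((568.7293090820312, 289.4042663574219), (74.50507354736328, 26.981599807739258), 2.532489538192749)
rear 184 [582.6  16.8  32. ] ((582.8863525390625, 16.89266586303711), (73.8517074584961, 19.798025131225586), 2.7837867736816406)
[371.9 189.1] [366 174  13  31 196] [159  64  60] [570. 280.  32.] z72 [554. 267.  72.] 82 [549. 263.  82.]
[276.5 217.7] [274 209   7  17  67] [156  93  61] [551. 138.  77.] z72 [553. 137.  72.] 82 [548. 138.  82.]
[245.2 242.5] [239 229  13  27 224] [110  67  45] [574.  86.  73.] z72 [574.  86.  72.] 82 [569.  88.  82.]
[ 81.6 282.1] [ 74 278  14  12  25] [130  72  46] [ 567. -176.   58.] z72 [ 561. -162.   72.] 82 [ 556. -153.   82.]
76 240 [579.8 139.9  81.8] ((579.8162231445312, 140.13906860351562), 26.11231231689453)
64 84 [577.4 107.2  71.7] ((581.0332641601562, 120.63130187988281), 43.10573196411133)
76 499 [566.4 139.8  82.2] ((575.7617797851562, 138.86233520507812), 26.334869384765625)
64 326 [569.  107.1  71.4] ((577.6688232421875, 120.05535888671875), 43.86189270019531)
```

```bash
python3 -m jog '[[0,0.61,-0.5,0,0,0,0.66],[0,0.61,-0.5,0,0,0,0.66],[0,0.61,-0.5,0,0,0,0.66],[0,0.6,-0.5,0,0,0,0.66],[0,0,0,-0.9,0,0,0],[0,0,0,-0.9,0,0,0],[0,0,0,-0.7,0,0,0],[0,0,0,0,0,0,0]]'
python3 - <<'E'
from h import *
s=sensors.sense(); print(s['joints'].round(2),s['tcp_pos'],R.from_quat(s['orientation']).as_matrix().round(3))
E
```

```text
time: 2.55
tcp_pos: [577.1, 50.7, 162.3]
orientation: [-0.025, 1.0, 0.0, -0.005]
ft_force: [-0.9, 0.6, -0.1]
opening: 0.1
grasp_force: 0.0
[-0.06  0.29  1.59 -0.    1.27 -1.68] [577.10796648  50.68681174 162.30026499] [[-0.999 -0.05  -0.011]
 [-0.05   0.999  0.001]
 [ 0.011  0.001 -1.   ]]
```

```bash
python3 -m jog '[[0,0.08,0,-0.9,0,0,0],[0,0,0,-0.9,0,0,0],[0,0,0,-0.7,0,0,0],[0,0,0,-0.3,0,0,0],[0,0,0,0,0,0,0],[0,0,0,0,0,0,0],[0,0,0.2,0,0,0,0],[0,0,0.1,0,0,0,0]]'
python3 - <<'E'
from h import *
c=cap('wrist'); save(c,'pics/wrist1.png')
E
```

```text
time: 3.35
tcp_pos: [586.2, 62.7, 57.4]
orientation: [-0.025, 1.0, 0.0, 0.002]
ft_force: [0.1, 0.3, 0.1]
opening: -0.0
grasp_force: 0.0
```

View pics/wrist1.png

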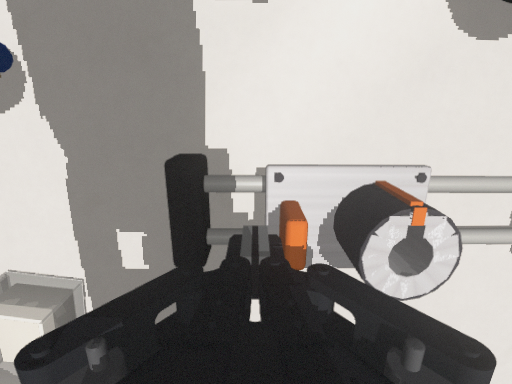

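The wrist view shows the closed fingers (258,240) just behind the tab (293,235), square to the rail. Pushing.

```bash
python3 -m jog '[[0,-0.1,0.1,-0.18,0,0,0],[0,-0.03,0.4,0,0,0,0],[0,-0.03,0.5,0,0,0,0],[0,-0.03,0.5,0,0,0,0],[0,-0.03,0.5,0,0,0,0],[0,-0.02,0.3,0,0,0,0],[0,0,0,0,0,0,0],[0,0,0,0,0,0,0]]'
python3 - <<'E'
from h import *
s=sensors.sense(); print(s['tcp_pos'],s['ft_force'])
c=cap('top')
P=bydepth(c,np.array([(u,v) for v in range(150,205) for u in range(175,285)]))
k=(P[:,2]>76)&(P[:,2]<90)&(P[:,0]<605)&(P[:,0]>540); print(k.sum(),cv2.minEnclosingCircle(P[k][:,:2].astype(np.float32)))
E
```

```text
time: 4.2
tcp_pos: [573.9, 154.3, 47.5]
orientation: [-0.025, 1.0, 0.0, -0.001]
ft_force: [-0.2, 0.0, -0.3]
opening: -0.0
grasp_force: 0.0
[573.88288993 154.32163134  47.48847479] [-0.15973204  0.04487347 -0.27449241]
18 ((575.3038330078125, 252.48626708984375), 14.179513931274414)
```

```bash
python3 -m jog '[[0,0,0.1,0,0,0,0],[0,0,0.1,0,0,0,0],[0,0,0.1,0,0,0,0],[0,0,0,0,0,0,0],[0,0,0,0,0,0,0],[0,0,0,0,0,0,0],[0,0,0,0,0,0,0],[0,0,0,0,0,0,0]]'
python3 - <<'E'
from h import *
c=cap('wrist'); save(c,'pics/wrist2.png')
E
```

```text
time: 5.05
tcp_pos: [575.4, 166.2, 48.3]
orientation: [-0.025, 1.0, 0.0, 0.0]
ft_force: [0.0, -1.3, 0.0]
opening: -0.2
grasp_force: 0.4
```

View pics/wrist2.png

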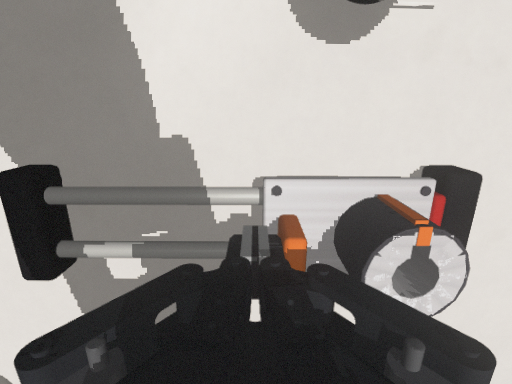

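The plate's front edge (435,190) is at or nearly at the red bumper (438,205). I'll press a little to confirm by force.

```bash
python3 -m jog '[[0,0,0.06,0,0,0,0],[0,0,0.06,0,0,0,0],[0,0,0.06,0,0,0,0],[0,0,0.06,0,0,0,0],[0,0,0,0,0,0,0],[0,0,0,0,0,0,0],[0,0,0,0,0,0,0],[0,0,0,0,0,0,0]]'
```

```text
time: 5.9
tcp_pos: [575.3, 167.4, 48.4]
orientation: [-0.025, 1.0, -0.007, -0.001]
ft_force: [-1.5, -25.4, 3.7]
opening: -0.4
grasp_force: 12.3
```

```bash
python3 -m jog '[[0,0,-0.4,0,0,0,0],[0,0,-0.3,0.3,0,0,0],[0,0,0,0.9,0,0,0],[0,0,0,1,0,0,0],[0,0,0,1,0,0,0],[60,-0.5,-0.9,0.5,0,0,0],[60,-0.5,-0.9,0.5,0,0,0],[60,-0.5,-0.9,0.5,0,0,0]]'
python3 -m jog '[[60,-0.5,-1,0,0,0,0],[60,-0.5,-1,0,0,0,0],[60,-0.5,-1,0,0,0,0],[60,-0.3,-1,0,0,0,0],[60,0,0,0,0,0,0],[60,0,0,0,0,0,0],[60,0,0,0,0,0,0],[60,0,0,0,0,0,0]]'
python3 - <<'E'
from h import *
c=cap('wrist'); save(c,'pics/wrist3.png'); print(c['origin'])
c=cap('top'); 
for n in('top',):
  P=bydepth(c,np.array([(u,v) for v in range(150,205) for u in range(175,285)]))
  k=(P[:,2]>77)&(P[:,2]<90)&(P[:,0]<615)&(P[:,0]>530); print(k.sum(),P[k].mean(0),cv2.minEnclosingCircle(P[k][:,:2].astype(np.float32)))
E
```

```text
time: 6.7
tcp_pos: [514.8, 39.4, 238.4]
orientation: [-0.026, 1.0, 0.0, 0.002]
ft_force: [-0.1, -1.0, 0.1]
opening: 43.2
grasp_force: 0.0
time: 7.5
tcp_pos: [443.6, -119.1, 236.3]
orientation: [-0.026, 1.0, 0.0, 0.0]
ft_force: [-0.4, 0.6, 0.8]
opening: 60.0
grasp_force: 0.0
[ 370.60902995 -123.32135537  379.5178069 ]
242 [574.97929603 242.66222978  81.60082802] ((574.3135986328125, 242.97129821777344), 26.261606216430664)
```

View pics/wrist3.png

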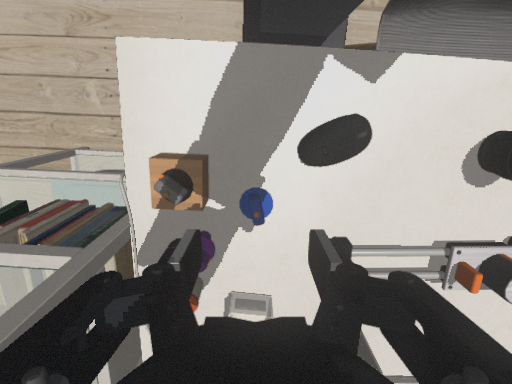

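The holder is at (180,182) with the post's grip at (172,187). The blue look-alike is at (257,205) and the shelf edge is left of (130,200). Measuring the holder and the post's heading from several views.

```bash
cat > p.py <<'E'
from h import *
from m import load
for n,(a,b,e,f) in dict(wrist=(135,140,225,225),top=(350,175,395,220),scene=(322,240,372,292)).items():
    c=load(n); im=c['img'][b:f,a:e]; hsv=cv2.cvtColor(im,cv2.COLOR_RGB2HSV)
    uv=np.array([(u,v) for v in range(b,f) for u in range(a,e)]); P=bydepth(c,uv); ok=c['range_z'][uv[:,1],uv[:,0]]>0
    H,S,V=hsv.reshape(-1,3).T
    k=(H<25)&(S>60)&(P[:,2]>40)&(P[:,2]<53)&ok
    print(n,'holdertop',k.sum(),cv2.minAreaRect(P[k][:,:2].astype(np.float32)))
    g=(S<80)&(P[:,2]>62)&(P[:,2]<96)&ok
    print('  grip',g.sum(),P[g].mean(0).round(1),cv2.minAreaRect(P[g][:,:2].astype(np.float32)))
    g=(P[:,2]>79)&(P[:,2]<87)&ok
    if g.sum()>5: print('  griptop',g.sum(),P[g].mean(0).round(1),cv2.minAreaRect(P[g][:,:2].astype(np.float32)))
    o=(H<14)&(S>140)&(P[:,2]>54)&ok
    if o.sum(): print('  orange',o.sum(),P[o].mean(0).round(1),im.reshape(-1,3)[o].mean(0))
c=load('wrist');print('blue',bydepth(c,[(252,203),(258,215)]).round())
print('shelf',bydepth(c,[(120,200),(128,230),(135,255)]).round())
A=cv2.resize(load('wrist')['img'][145:225,140:220],(500,500),interpolation=3);cv2.imwrite('pics/crop1.png',A[...,::-1])
E
python3 p.py
```

```text
wrist holdertop 1755 ((464.2328796386719, -218.22256469726562), (66.66979217529297, 66.23954010009766), 0.6501332521438599)
  grip 477 [ 462.  -215.8   79.7] ((464.2568664550781, -217.65101623535156), (32.94545364379883, 14.43914794921875), 52.718929290771484)
  griptop 330 [ 463.1 -217.    83.7] ((463.99005126953125, -218.0875701904297), (33.66427993774414, 14.24377155303955), 51.85041046142578)
  orange 15 [ 452.5 -233.5   56.1] [190.4        110.13333333  65.13333333]
top holdertop 49 ((444.2334899902344, -237.2371826171875), (19.628381729125977, 21.845623016357422), 1.9287772178649902)
  grip 0 [nan nan nan] ((0.0, 0.0), (0.0, 0.0), 0.0)
scene holdertop 426 ((463.84674072265625, -218.0888214111328), (68.52466583251953, 65.61277770996094), 0.7962273359298706)
  grip 94 [ 460.4 -217.    78.4] ((462.3701171875, -217.51023864746094), (33.80546951293945, 15.666838645935059), 47.6834831237793)
  griptop 61 [ 461.1 -219.1   82.8] ((463.320068359375, -218.98965454101562), (34.25612258911133, 14.19941520690918), 52.19644546508789)
  orange 22 [ 453.9 -231.8   65.5] [106.86363636  50.59090909  20.81818182]
blue [[ 474. -121.   79.]
 [ 485. -114.   86.]]
shelf [[ 613. -468. -300.]
 [ 551. -305.    6.]
 [ 593. -297.    6.]]p.py:10: RuntimeWarning: Mean of empty slice.
  print('  grip',g.sum(),P[g].mean(0).round(1),cv2.minAreaRect(P[g][:,:2].astype(np.float32)))
  ret = um.true_divide(
```

View pics/crop1.png

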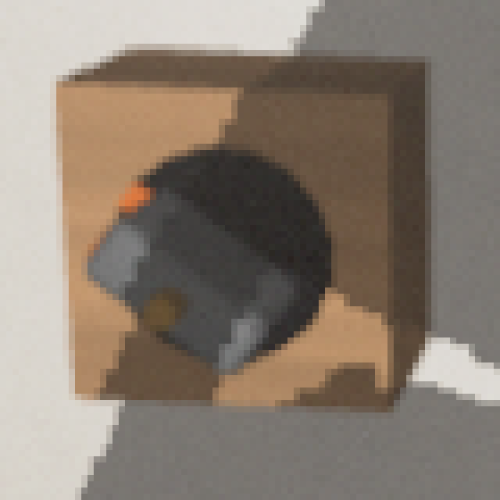

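The post's axis is at (464,-218) and both views agree. Its key heads to about 232°, so I need tool yaw −38° (j6 stays in range), then a −49° turn to home. That means turning −131° now and moving over the post.

```bash
python3 -m jog '[[50,0,0,0,0,0,-1],[50,0,0,0,0,0,-1],[50,0,0,0,0,0,-1],[50,0,0,0,0,0,-1],[50,0,0,0,0,0,-1],[50,0,0,0,0,0,-1],[50,0,0,0,0,0,-1],[50,0,0,0,0,0,-1]]'
python3 -m jog '[[50,0,0,0,0,0,-1],[50,0,0,0,0,0,-1],[50,0.1,-0.5,0,0,0,-1],[50,0.1,-0.5,0,0,0,-1],[50,0.1,-0.5,-0.4,0,0,-1],[50,0.1,-0.5,-0.6,0,0,-1],[50,0.1,-0.48,-0.6,0,0,-1],[50,0,0,-0.6,0,0,-1]]'
python3 -m jog '[[50,0,0,0,0,0,-0.35],[50,0,0,0,0,0,0],[50,0,0,0,0,0,0],[50,0,0,0,0,0,0],[50,0,0,0,0,0,0],[50,0,0,0,0,0,0],[50,0,0,0,0,0,0],[50,0,0,0,0,0,0]]'
cat > st.py <<'E'
from h import *
s=sensors.sense(); M=R.from_quat(s['orientation']).as_matrix()
print(s['time'],s['tcp_pos'].round(1),'yaw y',np.degrees(np.arctan2(M[1,1],M[0,1])).round(2),'z',M[:,2].round(3),'j',s['joints'].round(2),s['ft_force'].round(1),s['opening'],s['grasp_force'])
E
python3 st.py
```

```text
time: 8.4
tcp_pos: [443.3, -119.5, 235.9]
orientation: [0.51, 0.86, 0.0, -0.0]
ft_force: [-0.4, 0.0, 0.2]
opening: 50.3
grasp_force: 0.0
time: 9.2
tcp_pos: [464.2, -221.2, 147.5]
orientation: [0.889, 0.458, 0.0, 0.001]
ft_force: [-0.0, 0.2, 0.7]
opening: 50.1
grasp_force: 0.0
time: 10.0
tcp_pos: [463.1, -219.6, 148.3]
orientation: [0.899, 0.439, 0.0, 0.0]
ft_force: [-0.8, -0.1, 0.1]
opening: 49.9
grasp_force: 0.0
10.0 [ 463.1 -219.6  148.3] yaw y -37.94 z [ 0. -0. -1.] j [-0.61  0.16  1.78  0.    1.2   0.05] [-0.8 -0.1  0.1] 49.87176352386488 0.0
```

```bash
python3 -m jog '[[50,0.02,0.04,-0.7,0,0,0],[50,0,0,-0.7,0,0,0],[50,0,0,-0.6,0,0,0],[50,0,0,-0.25,0,0,0],[50,0,0,0,0,0,0],[50,0,0,0,0,0,0],[50,0,0,0,0,0,0],[50,0,0,0,0,0,0]]'
python3 -m jog '[[30,0,0,0,0,0,0],[20,0,0,0,0,0,0],[0,0,0,0,0,0,0],[0,0,0,0,0,0,0],[0,0,0,0,0,0,0],[0,0,0,0,0,0,0],[0,0,0,0,0,0,0],[0,0,0,0,0,0,0]]'
python3 st.py; python3 - <<'E'
from h import *
c=cap('wrist'); save(c,'pics/wrist4.png')
E
```

```text
time: 10.8
tcp_pos: [464.9, -218.7, 59.5]
orientation: [0.899, 0.439, 0.001, 0.001]
ft_force: [0.2, 0.4, 0.6]
opening: 49.9
grasp_force: 0.0
time: 11.6
tcp_pos: [464.3, -218.3, 58.7]
orientation: [0.899, 0.439, 0.0, 0.0]
ft_force: [0.9, -0.9, 5.2]
opening: 13.0
grasp_force: 60.1
11.6 [ 464.3 -218.3   58.7] yaw y -37.94 z [ 0.001 -0.001 -1.   ] j [-0.61  0.29  1.84  0.    1.01  0.05] [ 0.9 -0.9  5.2] 13.04822701229223 60.13142645359039
```

View pics/wrist4.png

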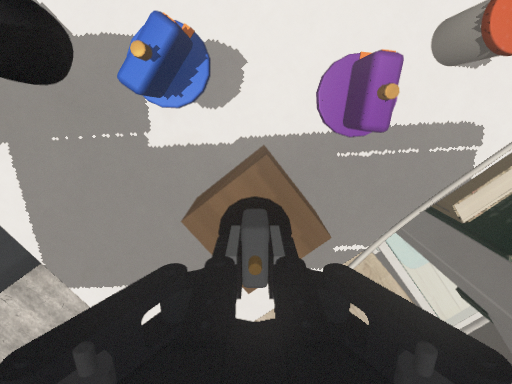

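Grip is solid (13 mm opening, 60 N, block between the pads at (255,245)). Lift, carry and turn.

```bash
python3 -m jog '[[0,0,0,0.4,0,0,0],[0,0,0,0.7,0,0,0],[0,0,0,0.9,0,0,0],[0,0,0,0.9,0,0,0],[0,0,0,0.7,0,0,0],[0,0.1,0.5,0,0,0,0],[0,0.2,0.8,0,0,0,0],[0,0.23,0.96,0,0,0,-0.15]]'
python3 st.py
python3 -m jog '[[0,0.23,0.96,0,0,0,-0.75],[0,0.23,0.96,0,0,0,-0.75],[0,0.23,0.96,0,0,0,-0.75],[0,0.23,0.96,0,0,0,-0.75],[0,0.23,0.96,0,0,0,-0.75],[0,0.23,0.96,0,0,0,-0.75],[0,0.23,0.96,0,0,0,-0.75],[0,0.23,0.8,0,0,0,-0.75]]'
python3 st.py
python3 -m jog '[[0,0.2,0.6,0,0,0,0],[0,0.1,0.4,0,0,0,0],[0,0,0,0,0,0,0],[0,0,0,0,0,0,0],[0,0,0,0,0,0,0],[0,0,0,0,0,0,0],[0,0,0,0,0,0,0],[0,0,0,0,0,0,0]]'
python3 st.py; python3 - <<'E'
from h import *
c=cap('wrist'); save(c,'pics/wrist5.png');print(c['origin'])
E
```

```text
time: 12.45
tcp_pos: [484.5, -127.2, 201.3]
orientation: [0.904, 0.428, -0.0, -0.0]
ft_force: [1.3, 0.1, -0.9]
opening: 12.9
grasp_force: 59.3
12.45 [ 484.5 -127.2  201.3] yaw y -39.32 z [-0.001  0.    -1.   ] j [-0.43  0.08  1.75 -0.    1.31  0.26] [ 1.3  0.1 -0.9] 12.880159892400231 59.32143151760101
time: 13.25
tcp_pos: [557.7, 175.3, 200.6]
orientation: [1.0, 0.023, -0.001, 0.0]
ft_force: [-0.2, -0.9, -1.1]
opening: 13.1
grasp_force: 59.2
13.25 [557.7 175.3 200.6] yaw y -87.33 z [-0.003 -0.    -1.   ] j [0.16 0.25 1.55 0.   1.34 1.68] [-0.2 -0.9 -1.1] 13.138314372850266 59.22762751579285
time: 14.05
tcp_pos: [570.7, 212.6, 202.3]
orientation: [1.0, 0.024, 0.0, 0.0]
ft_force: [0.1, 1.0, -1.3]
opening: 13.2
grasp_force: 59.2
14.05 [570.7 212.6 202.3] yaw y -87.2 z [ 0. -0. -1.] j [ 0.21  0.3   1.49 -0.    1.35  1.74] [ 0.1  1.  -1.3] 13.18034969912554 59.20569598674774
[640.1522487  215.61655729 345.53586911]
```

View pics/wrist5.png

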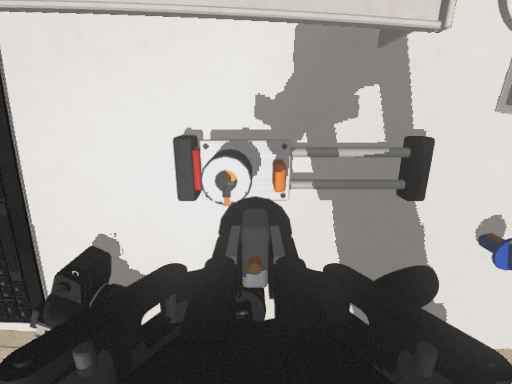

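The whole socket is visible at (227,180), with its keyway stripe (227,200) towards the robot. The plate is against the red bumper (196,170), and the post stud is at (255,265). Measuring the socket's centre, with the stud and collar as a check on camera bias.

```bash
cat > q.py <<'E'
from h import *
from m import load
cap('top');cap('scene')
for n,(a,b,e,f) in dict(wrist=(195,140,260,215),top=(172,155,225,205),scene=(210,145,262,195)).items():
    c=load(n); uv=np.array([(u,v) for v in range(b,f) for u in range(a,e)]); P=bydepth(c,uv)
    k=(P[:,2]>78)&(P[:,2]<88)&(abs(P[:,0]-572)<45)&(abs(P[:,1]-243)<45); q=P[k]
    if k.sum()>5:
        h=q[cv2.convexHull(q[:,:2].astype(np.float32),returnPoints=False)[:,0]]
        A=np.c_[2*h[:,:2],np.ones(len(h))]; x=np.linalg.lstsq(A,(h[:,:2]**2).sum(1),rcond=None)[0]
        print(n,k.sum(),'z',q[:,2].mean().round(1),cv2.minEnclosingCircle(q[:,:2].astype(np.float32)),'fit',x[:2].round(1),np.sqrt(x[2]+x[:2]@x[:2]).round(1))
    hsv=cv2.cvtColor(c['img'][b:f,a:e],cv2.COLOR_RGB2HSV).reshape(-1,3)
    o=k&(hsv[:,0]<20)&(hsv[:,1]>110); 
    if o.sum(): print('  stripe',o.sum(),P[o].mean(0).round(1))
    r=(P[:,2]>30)&(P[:,2]<42)&(P[:,1]<262)&(P[:,1]>150)
c=load('wrist'); t=sensors.sense()['tcp_pos']; print('tcp',t)
# stud top brass
a,b,e,f=240,250,272,285; im=c['img'][b:f,a:e]; hsv=cv2.cvtColor(im,cv2.COLOR_RGB2HSV); m=(hsv[...,1]>110)&(hsv[...,2]>40)&(hsv[...,0]<30)
p=np.argwhere(m)[:,::-1]+[a,b]; print('stud',len(p),p.mean(0),bydepth(c,p).mean(0).round(1),onplane(c,p.mean(0),t[2]+31)[0].round(1))
# grip block top
uv=np.array([(u,v) for v in range(200,300) for u in range(225,285)]);P=bydepth(c,uv)
for lo,hi in((18,29),):
    k=(P[:,2]>t[2]+lo)&(P[:,2]<t[2]+hi)&(abs(P[:,1]-t[1])<7.5)&(abs(P[:,0]-t[0])<25); print('block',k.sum(),P[k].mean(0).round(1),cv2.minAreaRect(P[k][:,:2].astype(np.float32)))
k=(P[:,2]>t[2]-12)&(P[:,2]<t[2]-2)&(P[:,0]>t[0]);print('collar',k.sum(),P[k].mean(0).round(1),cv2.minEnclosingCircle(P[k][:,:2].astype(np.float32)),P[k][:,0].max())
E
python3 q.py
```

```text
wrist 1643 z 82.4 ((573.0697631835938, 241.7392120361328), 26.081893920898438) fit [573.2 241.7] 25.8
  stripe 52 [553.6 243.1  83.1]
top 10 z 81.1 ((594.3756103515625, 254.4922637939453), 6.85507869720459) fit [594.6 254.3] 5.1
scene 142 z 81.2 ((568.3584594726562, 242.38595581054688), 28.574726104736328) fit [569.5 241.6] 26.1
  stripe 7 [546.7 240.1  81. ]
tcp [570.66257157 213.03267554 202.20324372]
stud 169 [254.86982249 265.89349112] [572.1 212.3 235.1] [570.9 212.3 233.2]
block 1626 [574.8 212.7 227.5] ((571.59521484375, 212.33580017089844), (34.199771881103516, 14.918031692504883), 4.965344429016113)
collar 1048 [584.  213.1 197.9] ((577.7683715820312, 212.67578125), 18.622861862182617) 592.3419926084441
```

```bash
python3 -m jog '[[0,0.04,0.4,0,0,0,0],[0,0,0.33,0,0,0,0],[0,0,0,-0.6,0,0,0],[0,0,0,-0.5,0,0,0],[0,0,0,-0.33,0,0,0],[0,0,0,0,0,0,0],[0,0,0,0,0,0,0],[0,0,0,0,0,0,0]]'
python3 st.py; python3 - <<'E'
from h import *
c=cap('wrist'); save(c,'pics/wrist6.png')
E
```

```text
time: 15.0
tcp_pos: [573.3, 242.9, 146.4]
orientation: [1.0, 0.025, 0.001, -0.0]
ft_force: [0.4, 0.1, -0.9]
opening: 12.8
grasp_force: 59.2
15.0 [573.3 242.9 146.4] yaw y -87.14 z [ 0.003  0.001 -1.   ] j [0.26 0.38 1.5  0.   1.26 1.78] [ 0.4  0.1 -0.9] 12.843212029579027 59.21248912811279
```

View pics/wrist6.png

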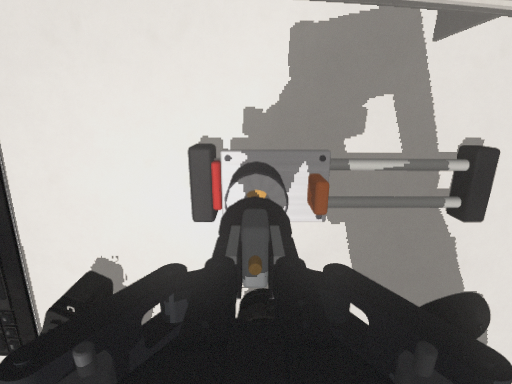

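The collar covers the socket centrally at (257,200), and the plate is still at the bumper (216,185). Lowering gently.

```bash
python3 -m jog '[[0,0,0,-0.15,0,0,0],[0,0,0,-0.15,0,0,0],[0,0,0,-0.15,0,0,0],[0,0,0,0,0,0,0],[0,0,0,0,0,0,0],[0,0,0,0,0,0,0],[0,0,0,0,0,0,0],[0,0,0,0,0,0,0]]'; python3 st.py
```

```text
time: 15.85
tcp_pos: [572.4, 242.5, 127.2]
orientation: [1.0, 0.025, 0.0, -0.0]
ft_force: [0.6, 0.1, -1.4]
opening: 13.1
grasp_force: 59.2
15.85 [572.4 242.5 127.2] yaw y -87.15 z [ 0.  0. -1.] j [0.26 0.4  1.52 0.   1.22 1.78] [ 0.6  0.1 -1.4] 13.13460995475957 59.18617844581604
```

Tip is about 7 mm in with no contact force. Going past the 12 mm key depth.

```bash
python3 -m jog '[[0,0,0,-0.1,0,0,0],[0,0,0,-0.1,0,0,0],[0,0,0,-0.08,0,0,0],[0,0,0,0,0,0,0],[0,0,0,0,0,0,0],[0,0,0,0,0,0,0],[0,0,0,0,0,0,0],[0,0,0,0,0,0,0]]'; python3 st.py
```

```text
time: 16.65
tcp_pos: [572.4, 242.5, 115.9]
orientation: [1.0, 0.025, 0.0, -0.0]
ft_force: [0.5, 0.5, -1.4]
opening: 12.9
grasp_force: 59.2
16.65 [572.4 242.5 115.9] yaw y -87.15 z [ 0.  0. -1.] j [ 0.26  0.41  1.52 -0.    1.2   1.78] [ 0.5  0.5 -1.4] 12.903217710293791 59.19129431247711
```

It's 18.8 mm deep with no force, so the key is in the keyway. Pressing on to the spring.

```bash
python3 -m jog '[[0,0,0,-0.12,0,0,0],[0,0,0,-0.12,0,0,0],[0,0,0,-0.12,0,0,0],[0,0,0,-0.08,0,0,0],[0,0,0,0,0,0,0],[0,0,0,0,0,0,0],[0,0,0,0,0,0,0],[0,0,0,0,0,0,0]]'; python3 st.py
```

```text
time: 17.45
tcp_pos: [572.2, 242.5, 98.5]
orientation: [1.0, 0.025, 0.0, -0.0]
ft_force: [-2.3, -0.1, 3.9]
opening: 12.6
grasp_force: 60.1
17.45 [572.2 242.5  98.5] yaw y -87.14 z [ 0.  0. -1.] j [ 0.26  0.43  1.54 -0.    1.17  1.78] [-2.3 -0.1  3.9] 12.557734793446935 60.076730847358704
```

```bash
python3 -m jog '[[0,0,0,-0.06,0,0,0],[0,0,0,-0.06,0,0,0],[0,0,0,-0.03,0,0,0],[0,0,0,0,0,0,0],[0,0,0,0,0,0,0],[0,0,0,0,0,0,0],[0,0,0,0,0,0,0],[0,0,0,0,0,0,0]]'; python3 st.py
```

```text
time: 18.25
tcp_pos: [572.3, 242.4, 92.9]
orientation: [1.0, 0.025, 0.0, 0.0]
ft_force: [-3.2, 0.0, 7.7]
opening: 13.1
grasp_force: 60.6
18.25 [572.3 242.4  92.9] yaw y -87.14 z [ 0. -0. -1.] j [ 0.26  0.44  1.54 -0.    1.16  1.78] [-3.2  0.   7.7] 13.106193166247957 60.594502687454224
```

```bash
python3 -m jog '[[0,0,0,-0.03,0,0,0],[0,0,0,-0.02,0,0,0],[0,0,0,0,0,0,0],[0,0,0,0,0,0,0],[0,0,0,0,0,0,0],[0,0,0,0,0,0,0],[0,0,0,0,0,0,0],[0,0,0,0,0,0,0]]'; python3 st.py
```

```text
time: 19.05
tcp_pos: [572.4, 242.5, 92.7]
orientation: [1.0, 0.025, 0.0, 0.0]
ft_force: [-7.2, -2.1, 15.9]
opening: 13.2
grasp_force: 61.7
19.05 [572.4 242.5  92.7] yaw y -87.14 z [ 0. -0. -1.] j [ 0.26  0.44  1.54 -0.    1.16  1.78] [-7.2 -2.1 15.9] 13.167156061066954 61.6908073425293
```

Force jumped with no further travel, exactly at the predicted home height (92.7). A touch more press, then a last look.

```bash
python3 -m jog '[[0,0,0,-0.02,0,0,0],[0,0,0,0,0,0,0],[0,0,0,0,0,0,0],[0,0,0,0,0,0,0],[0,0,0,0,0,0,0],[0,0,0,0,0,0,0],[0,0,0,0,0,0,0],[0,0,0,0,0,0,0]]'; python3 st.py; python3 - <<'E'
from h import *
c=cap('wrist'); i=c['img'].copy(); cv2.imwrite('pics/wrist7.png',cv2.resize(i[120:300,160:400],(800,600),interpolation=3)[...,::-1])
E
```

```text
time: 19.85
tcp_pos: [572.4, 242.5, 92.6]
orientation: [1.0, 0.025, 0.0, 0.0]
ft_force: [-8.4, -2.5, 19.1]
opening: 12.7
grasp_force: 62.2
19.85 [572.4 242.5  92.6] yaw y -87.13 z [ 0. -0. -1.] j [ 0.26  0.44  1.54 -0.    1.16  1.78] [-8.4 -2.5 19.1] 12.675191974033588 62.21532940864563
```

View pics/wrist7.png

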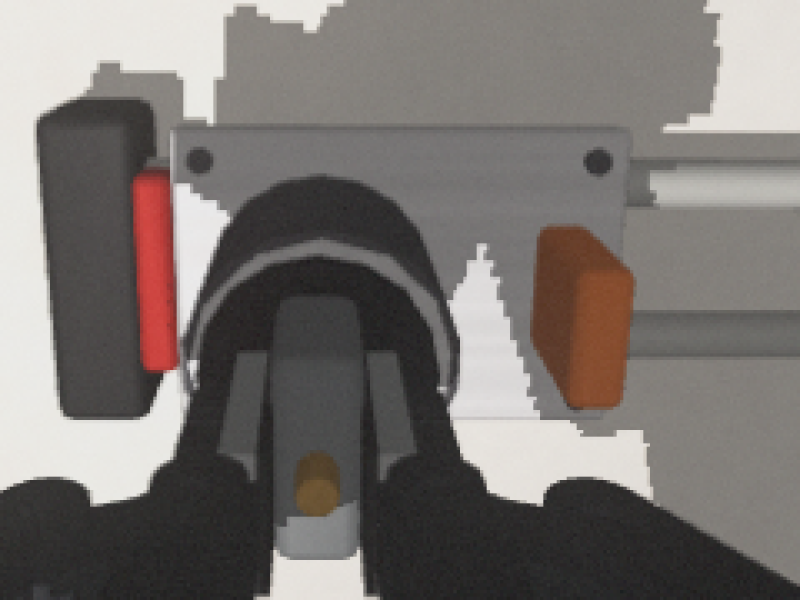

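The collar sits on the socket's rim, with an even ring at (320,245). The plate edge (175,270) touches the red bumper. Handing in.

```bash
python3 -c "
from bench import robot
print(robot.job_done())"
```

```text
the job is handed in; nothing more can be done
None
```

I handed the job in at about 20 s: the carriage is at the red bumper, and the keyed post is in its socket with the key in the keyway, still gripped and held fully home at about 19 N; the bystanders and look-alikes were never approached or touched.

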